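# Slide the battery control unit home under its leaf spring

## Robot

A 6-joint arm with a two-finger parallel gripper is mounted at the origin on the work surface. World frame = base frame: x ahead of the robot, y to its left, z up, the work surface at z = 0. Lengths are in m, angles in rad, forces in N, time in s.
With the tool pointing down it reaches from about 0.15 to 0.775 m from the base axis. Payload 6.1 kg.
Tool frame: the origin (TCP) lies at the very end of the fingers, on their centre line; the grasp point (between the pads) lies 19 mm behind it (grasp_offset is the distance from the TCP to the grasp point, in m); x points along the fingers, z is the direction in which the jaws open and shut, and the axes are right-handed (so a half turn about x gives the same grasp; the last joint's range is limited). The gripper opens to 85 mm and grips with 20 to 120 N. Pads are 22 mm wide; open, the fingers measure 114 mm over their backs; the gripper's body (76 mm by 85 mm) begins 54 mm behind the grasp point. The pads swing forward as they close: fully open they stand 13 mm farther back than shut.
Start: joints at [-1.213, 0.126, -0.04, 1.405, 0, 1.571], TCP at [0.184, -0.492, 0.231] pointing down, gripper open.
Joint ranges: [-2.72, 2.72], [-0.95, 1.95], [-1.27, 1.35], [-1.78, 2.02], [-1.46, 1.47], [-3.14, 3.14]. Speed limits (rad/s): [2.39, 2.39, 3.01, 3.14, 3.14, 3.14].

## Interface

Orientations are given as a unit quaternion [w, x, y, z].
In Python, from bench import read_state, camera, finish_job, grasp_offset gives the robot as it stands.
- The arm moves only by the tool send_rows, never from a script. Its argument "moves" is a list of rows, each a list of 7 numbers: the turn, a rotation vector about the tool's x, y, z in degrees, then the shift along the tool's x, y, z in m, then the opening, from 0 (shut) to 1 (fully open). A call has 1 to 5 rows; each row shifts and turns the pose as measured when the row begins, along the tool's axes as they then stand; what a row does not reach is not made up. A row lasts 1/10 s, in which the tool goes at most 50 mm and 8.59 degrees, less where a joint would pass 70% of its speed; a pose out of reach is approached as far as the arm can. A call with a gripper value outside its range is refused whole. The fingers move at their own pace and stop on an object; the grip force is fixed at half the most. Time passes only in rows, so rows that do not move let the fingers close. It gives the time, the measured TCP pose, the force and the opening at its end, in the units of the state.
- read_state(): the state, without advancing time (a new reading comes with each control period).
- camera(name): name is "scene" or "top"; returns a dict with "frame" (384x512x3 uint8, red, green, blue), "intrinsics" (3x3 intrinsics, pixels), "world_to_cam" (4x4, takes a point from world to camera coordinates). Camera axes: x right, y down, z forward; pixel columns grow to the right and rows downward; lengths in m; the calibration is good to about 2 mm. A picture is of the moment at which its call begins. There is no depth.
- finish_job(): hands the job in, once; it reports no verdict.
The state is a dict: "t": time; "qpos": joint angles; "joint_vel": joint speeds; "tau": joint torques, N m; "position": TCP position; "orientation": TCP orientation; "contact_force": force on the tool from outside, world axes, zero at the start; "wrist_torque": the same for the moment, N m; "finger_gap": finger opening in m.
Only numpy, scipy, OpenCV 4.12 (cv2) and the standard library are available. Lean on these libraries where they do the work, as an engineer would, in place of code of your own. Each camera call takes 0.05 s, during which the arm holds its last target.

## Task

On the open battery pack, seat the control unit in its bay, working with the fingertips on its top. First press it hard down against the sprung plate it rides on until it is right down, before its nose reaches the leaf spring; keep it pressed while you slide it forward so that the nose passes under the leaf, fully home against the end stop, then let go and leave it held by the leaf. Do not lift the unit or run it against the leaf unpressed, keep your fingers off the leaf, and leave the loose things around it where they are.

Things in the scene. Friction and masses are not known exactly. Their poses are not given: they have to be found in the camera images.
- unit: Loose control unit, a flat box 120 mm long (x), 80 wide, 26 high, about 0.3 kg, aluminium below, black plastic on top; a small connector sticks out 8 mm at its rear. Origin: centre of its underside; x points to its nose, the plain upright front face at +60 mm; z up. One grey thumb ridge, 52 mm wide (y) and 7 high, crosses its top from x = -6 to 0 mm; behind it the top is flat to x = -60 mm.
- unit_press (a point): Point on the unit's flat top, 26 mm above its underside, on the centre line, 22 mm behind the rear face of the thumb ridge. Fingertips set down here press the unit down and, moving forward, push it by the ridge. Axes as the unit's.
- bay_home (a point): Where the unit's origin lies when it is home and right down; fixed in the pack, 60 mm above the bench. x: horizontal, the direction the unit slides home; z up. The unit starts 52 to 66 mm short of it and 7 mm too high. A solid stop, 24 mm high from this point, meets its nose at x = +60 mm; the leaf's post, x = 74 to 92 mm, reaches 44 mm up. Rails guide it with 2 mm at each side.
- plate: Sprung floor plate the unit rides on, 190 x 80 mm, aluminium. Origin: centre of its top. It goes straight down 7 mm to a hard stop: about 5 N on the unit starts it, 12 N takes it to the stop; let go, it springs up again unless the leaf holds the unit. Pushing the pressed unit along takes roughly 10 to 20 N.
- leaf: Leaf spring, a steel strip 36 mm wide, 2 thick, over the far end of the bay. Origin: its root on the post, 74 mm beyond bay_home and 38 mm above it; x along the slide. It slopes down to a rounded bend at x = -40, z = -14 mm, 2 mm lower than the top of a seated unit (which lifts it and is pressed with some 16 N), then turns up into a lip.
- leaf_lip (a point): Middle of the tip of the leaf's turned-up lip, 17 mm beyond bay_home. Its underside is 3 mm above the top of a unit that is right down, but lower than the top of a unit not pressed down, whose front face butts against it and jams.
- pack: The open battery pack, fixed to the bench: aluminium tray 252 x 400 mm (276 x 424 over the flange), 70 mm high, with the bay along its x in the middle and a white-topped cell module (top 66 mm above the bench) on each side; what stands on them reaches 110 mm at most. Origin: centre of its underside; x as bay_home's.
- plug: Bystander: loose orange service plug, 44 x 34 mm and 44 mm high, standing on a cell module. Origin: centre of its underside.
- socket: Bystander: loose steel socket (tube), 26 mm across and 32 mm high, standing on the other cell module. Origin: centre of its underside.
- driver: Bystander: screwdriver with a red handle, 200 mm, lying on the bench.
- carton: Bystander: small carton 70 x 50 x 55 mm on the bench. Origin: centre of its underside.
Mind the look-alikes: they are no part of the job. What is meant by the unit is not pink or yellow, and is the larger of those in its own colour.

How it is judged:
By the outcome, as a careful person would: the job done as asked, in the order asked, and still so for the second after the job is handed in, with the robot touching nothing.
It also fails if it takes over 35 s, if anything falls off the work surface, if the arm or the gripper's body presses on something with over 40 N, if the wrist force passes 120 N, or if a joint passes its speed limit or range.

## Working session

There is one attempt and no reset: what is moved stays moved. The work goes in short steps, Python scripts to look and compute and a tool call to move; the robot and the scene stay as the last step left them, time stands still between calls to the robot, and variables do not carry over. Pictures are saved under pics/ and viewed, and the job is handed in when it is done.

Besides the shell and the picture viewer there is one more tool, called as a command line: name --pt "numbers of a row" for each row, then --argument value for the rest. send_rows: Moves the arm, as the interface text tells. Its arguments: {"type":"object","properties":{"moves":{"type":"array","items":{"type":"array","items":{"type":"number"}}}},"required":["moves"]}

```bash
mkdir -p pics; ls
python3 - <<'E'
from bench import read_state, camera, grasp_offset
import cv2,numpy as np,pickle
print(read_state(),grasp_offset)
d={}
for n in("scene","top"):
    c=camera(n);d[n]=c
    cv2.imwrite(f"pics/{n}0.png",cv2.resize(c["frame"][:,:,::-1],(800,600),interpolation=cv2.INTER_CUBIC))
    print(n,c["intrinsics"],c["world_to_cam"])
pickle.dump(d,open("cams0.pkl","wb"))
E
```

```text
pics
{'t': 0.0, 'qpos': array([-1.21302930e+00,  1.26381843e-01, -4.06238080e-02,  1.40539361e+00,
        5.40550556e-05,  1.57080905e+00]), 'joint_vel': array([-0.0017068 , -0.00058804, -0.00238147, -0.00095572, -0.00050971,
       -0.00146756]), 'tau': array([-1.23864652e-04, -4.35914004e+01,  3.52923846e+01,  1.74363807e-02,
        4.80307233e-05, -2.24987474e-05]), 'position': array([ 0.183717  , -0.49136596,  0.23052027]), 'orientation': array([ 0.58052948,  0.40339829,  0.58143898, -0.40272082]), 'contact_force': array([ 0.25233926, -0.52376513, -0.2113    ]), 'wrist_torque': array([ 0.00378525, -0.00092525, -0.03351733]), 'finger_gap': 0.08528443249382835} 0.0187
scene [[361.0339132    0.         251.95469842]
 [  0.         361.0339132  191.21076289]
 [  0.           0.           1.        ]] [[-0.51775317  0.85550033  0.00712942  0.24331331]
 [ 0.4780022   0.29618059 -0.82691653 -0.17751175]
 [-0.70953897 -0.42473078 -0.56227948  1.64924949]
 [ 0.          0.          0.          1.        ]]
top [[383.59637554   0.         254.62728344]
 [  0.         383.59637554 199.90199686]
 [  0.           0.           1.        ]] [[-0.01198873 -0.99976059 -0.01830379  0.03053803]
 [-0.98831208  0.01462954 -0.15174062  0.52109808]
 [ 0.15197207  0.01627068 -0.98825086  1.3285639 ]
 [ 0.          0.          0.          1.        ]]
```

View pics/scene0.png

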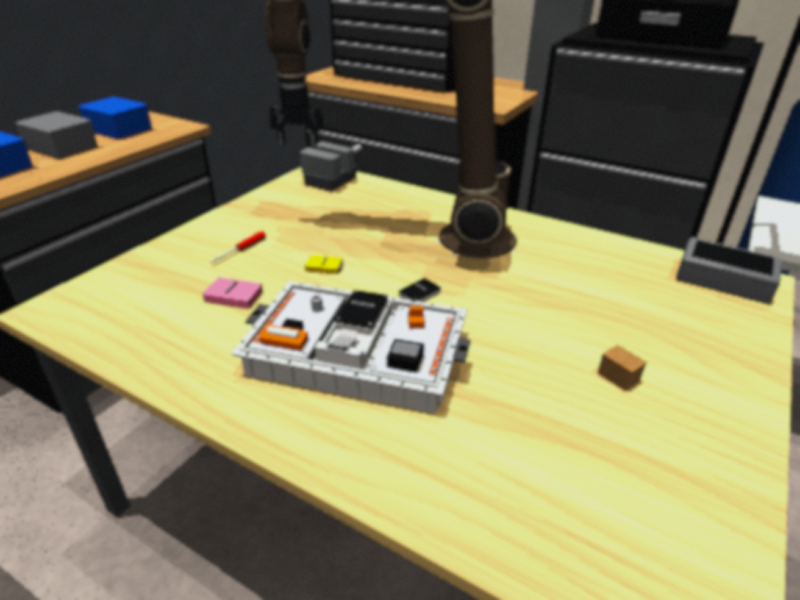

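View pics/top0.png

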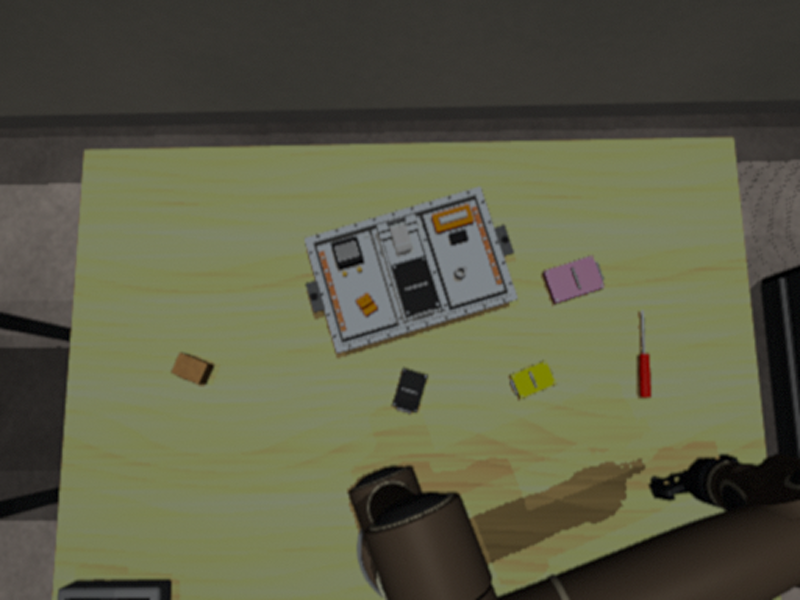

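The top view shows these candidates, in 800x600 pixels: the black box in the bay (416,287), a smaller black box on the bench (410,390), a pink one (573,280), a yellow one (532,379), and small black items on the modules (347,252) and (458,237). I choose the larger black box in the bay at (416,287) and will check it in a close crop.

Run:
```python
import cv2,pickle
d=pickle.load(open("cams0.pkl","rb"))
f=d["top"]["frame"][115:235,190:335,::-1]
cv2.imwrite("pics/topc.png",cv2.resize(cv2.convertScaleAbs(f,alpha=1.5),None,fx=5,fy=5,interpolation=cv2.INTER_CUBIC)[:600])
f=d["scene"]["frame"][175:265,145:305,::-1]
cv2.imwrite("pics/scenec.png",cv2.resize(f,None,fx=5,fy=5,interpolation=cv2.INTER_CUBIC))
```

```text
(no output)
```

View pics/topc.png

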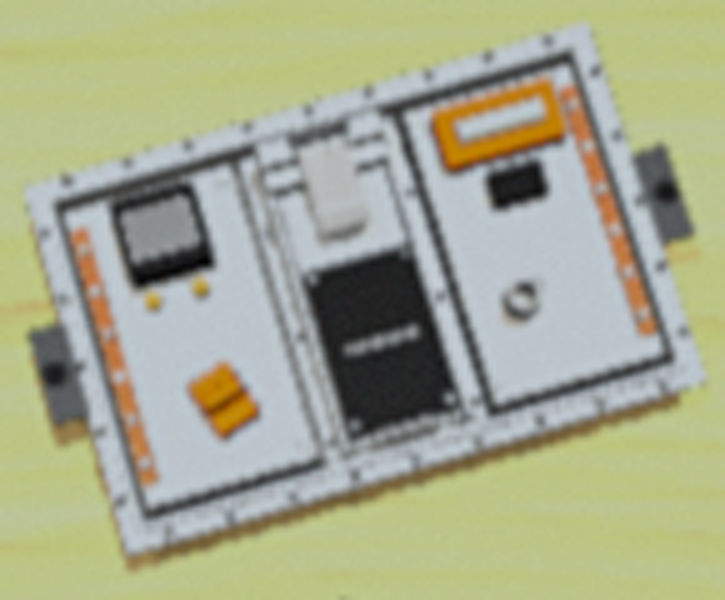

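View pics/scenec.png

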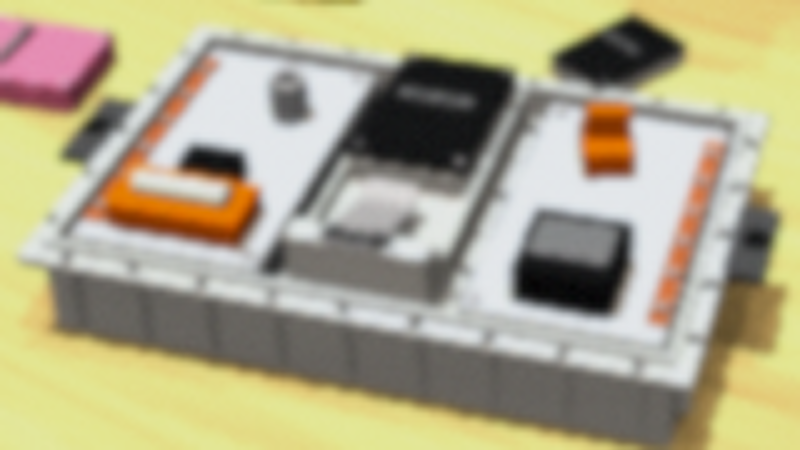

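The crop confirms it: the large black box lies in the bay with its ridge across at about (382,340). The leaf is the light strip at (335,185) in the crop, ending near (345,235). Now I'll measure.

```bash
cat > h.py <<'E'
import numpy as np
def ray(c,px,z):
    K=c["intrinsics"];T=c["world_to_cam"];R=T[:3,:3];t=T[:3,3]
    o=-R.T@t; d=R.T@np.linalg.solve(K,[px[0],px[1],1.])
    return o+d*(z-o[2])/d[2]
def proj(c,p):
    T=c["world_to_cam"];q=(np.asarray(p)@T[:3,:3].T+T[:3,3])@c["intrinsics"].T
    return q[...,:2]/q[...,2:]
E
python3 - <<'E'
import cv2,pickle,numpy as np
from h import *
from scipy.optimize import least_squares
d=pickle.load(open("cams0.pkl","rb"))
c=d["top"]; s=d["scene"]
def tc(u,v): return [190+(u+.5)/5-.5,115+(v+.5)/5-.5]
def sc(u,v): return [145+(u+.5)/5-.5,175+(v+.5)/5-.5]
def fit(names,cor,z,hx,hy):
    # order FL, FR, RR, RL in body
    P=np.array([[hx,hy],[hx,-hy],[-hx,-hy],[-hx,hy]])
    out={}
    def world(p):
        ca,sa=np.cos(p[2]),np.sin(p[2])
        return np.c_[p[0]+ca*P[:,0]-sa*P[:,1],p[1]+sa*P[:,0]+ca*P[:,1],np.full(4,z)]
    for nm,(cam,px) in cor.items():
        px=np.array(px,float)
        def res(p):
            r=proj(cam,world(p))-px
            return r[~np.isnan(px)]
        r=least_squares(res,[.5,0,.2])
        print(names,nm,r.x.round(4),"deg",np.degrees(r.x[2]).round(2),"res",r.fun.round(1))
n=[np.nan]*2
fit("flange",{"top":(c,[tc(25,185),tc(590,25),tc(705,385),tc(130,553)]),"scene":(s,[sc(690,385),sc(20,255),sc(210,28),sc(770,115)])},.07,.138,.212)
fit("unit",{"top":(c,[tc(305,272),tc(414,246),tc(458,404),tc(350,436)]),"scene":(s,[sc(478,170),sc(358,148),sc(405,57),sc(520,68)])},.093,.06,.04)
for nm,px in {"lipL":(322,238),"lipR":(366,228)}.items(): print(nm,ray(c,tc(*px),.092))
E
```

```text
flange top [ 0.6184 -0.0047  0.271 ] deg 15.52 res [-0.4 -0.1  0.3 -0.5  1.1  0.  -1.   0.5]
flange scene [0.6228 0.0007 0.2685] deg 15.38 res [ 0.9  0.5 -1.1 -0.6 -1.3 -1.4  1.3 -0. ]
unit top [ 0.5739 -0.017   0.249 ] deg 14.27 res [-0.3 -0.   0.1 -0.7  0.6  0.6 -0.4  0.2]
unit scene [ 0.5746 -0.0116  0.3333] deg 19.1 res [ 0.1 -0.1 -0.3  1.   0.4 -0.9 -0.1 -0.3]
lipL [0.64636793 0.02329567 0.092     ]
lipR [ 0.65301548 -0.00745696  0.092     ]
```

```bash
cat > go.py <<'E'
import sys,numpy as np
from scipy.spatial.transform import Rotation as R
from bench import read_state
A=np.radians(15.45); ux=np.array([np.cos(A),np.sin(A),0]); uy=np.array([-np.sin(A),np.cos(A),0])
U0=np.array([.574,-.0145,0])   # unit origin at start
def Rt(sgn):  # tool x down, z along +-uy
    x=np.array([0,0,-1.]);z=sgn*uy;y=np.cross(z,x);return R.from_matrix(np.c_[x,y,z])
def show(target=None,sgn=1):
    s=read_state();q=np.array(s["orientation"]);Rc=R.from_quat(np.r_[q[1:],q[0]]);p=np.array(s["position"])
    print("t",round(s["t"],2),"p",p.round(4),"F",np.round(s["contact_force"],1),"gap",round(s["finger_gap"],4))
    print("unit frame: s,lat",((p-U0)@ux).round(4),((p-U0)@uy).round(4),"q6",np.round(s["qpos"],3))
    print("axes",Rc.as_matrix().T.round(3).tolist())
    if target is not None:
        print("rotvec deg",np.degrees((Rc.inv()*Rt(sgn)).as_rotvec()).round(2),"shift tool(target axes)",Rt(sgn).inv().apply(np.array(target)-p).round(4),"shift tool(cur axes)",Rc.inv().apply(np.array(target)-p).round(4))
E
python3 - <<'E'
from go import *
t=[.547,-.022,.2]
show(t,1);show(t,-1)
E
```

```text
t 0.1 p [ 0.1837 -0.4914  0.2306] F [ 0.6 -0.7  0.5] gap 0.0851
unit frame: s,lat -0.5032 -0.3557 q6 [-1.213  0.126 -0.041  1.405  0.     1.571]
axes [[-0.0, 0.001, -1.0], [0.937, 0.35, 0.0], [0.35, -0.937, -0.001]]
rotvec deg [-1.7495e+02 -0.0000e+00 -1.3000e-01] shift tool(target axes) [ 0.0306 -0.4752  0.3557] shift tool(cur axes) [ 0.0311  0.5047 -0.3124]
t 0.1 p [ 0.1837 -0.4914  0.2306] F [ 0.6 -0.7  0.5] gap 0.0851
unit frame: s,lat -0.5032 -0.3557 q6 [-1.213  0.126 -0.041  1.405  0.     1.571]
axes [[-0.0, 0.001, -1.0], [0.937, 0.35, 0.0], [0.35, -0.937, -0.001]]
rotvec deg [ 5.05 -0.08  0.  ] shift tool(target axes) [ 0.0306  0.4752 -0.3557] shift tool(cur axes) [ 0.0311  0.5047 -0.3124]
```

send_rows --pt "5.05 0 0 0 0.02 -0.015 0" --pt "0 0 0 0 0.038 -0.029 0" --pt "0 0 0 0 0.038 -0.029 0" --pt "0 0 0 0 0.038 -0.029 0" --pt "0 0 0 0 0.038 -0.029 0"

```text
t: 0.6
position: [0.314, -0.3169, 0.2274]
orientation: [0.557, 0.433, 0.561, -0.432]
contact_force: [0.9, -1.4, 0.4]
finger_gap: 0.0121
```

```bash
python3 -c "
from go import *
show([.547,-.022,.2],-1)"
```

```text
t 0.6 p [ 0.314  -0.3169  0.2274] F [ 0.9 -1.4  0.4] gap 0.0121
unit frame: s,lat -0.3311 -0.2222 q6 [-7.910e-01 -1.800e-02 -2.010e-01  1.394e+00  1.000e-03  2.097e+00]
axes [[-0.003, 0.005, -1.0], [0.968, 0.252, -0.002], [0.252, -0.968, -0.005]]
rotvec deg [-0.88 -0.31  0.11] shift tool(target axes) [ 0.0274  0.3031 -0.2222] shift tool(cur axes) [ 0.028   0.2997 -0.2267]
```

send_rows --pt "0 0 0 0 0.038 -0.029 0" --pt "0 0 0 0 0.038 -0.029 0" --pt "0 0 0 0 0.038 -0.029 0" --pt "0 0 0 0 0.038 -0.029 0" --pt "0 0 0 0 0.038 -0.029 0"

```text
t: 1.1
position: [0.4648, -0.1196, 0.2268]
orientation: [0.557, 0.433, 0.561, -0.432]
contact_force: [0.4, -0.5, -0.3]
finger_gap: -0.0001
```

```bash
python3 -c "
from go import *
show([.547,-.022,.2],-1)"
```

```text
t 1.1 p [ 0.4648 -0.1196  0.2268] F [ 0.4 -0.5 -0.3] gap -0.0001
unit frame: s,lat -0.1333 -0.0722 q6 [-0.254  0.045 -0.138  1.393  0.004  2.634]
axes [[-0.004, 0.005, -1.0], [0.968, 0.25, -0.003], [0.25, -0.968, -0.006]]
rotvec deg [-0.95 -0.33  0.16] shift tool(target axes) [ 0.0268  0.1053 -0.0722] shift tool(cur axes) [ 0.027   0.1041 -0.0738]
```

send_rows --pt "-0.95 -0.3 0.2 0.005 0.035 -0.024 0" --pt "0 0 0 0.005 0.035 -0.024 0" --pt "0 0 0 0.005 0.03 -0.021 0" --pt "0 0 0 0.005 0.01 -0.007 0" --pt "0 0 0 0 0 0 0"

```text
t: 1.6
position: [0.5554, -0.0071, 0.2035]
orientation: [0.564, 0.425, 0.566, -0.426]
contact_force: [0.3, -0.5, -0.5]
finger_gap: 0.0005
```

Run:
```python
from go import *
show([.547,-.022,.1],-1)
from bench import camera
import cv2
for n,(r,c) in {"top":((100,240),(170,340)),"scene":((150,270),(130,320))}.items():
    k=camera(n);f=k["frame"][r[0]:r[1],c[0]:c[1],::-1]
    cv2.imwrite(f"pics/{n}1.png",cv2.resize(cv2.convertScaleAbs(f,alpha=1.4 if n=="top" else 1),None,fx=4,fy=4,interpolation=cv2.INTER_CUBIC))
```

```text
t 1.6 p [ 0.5554 -0.0071  0.2035] F [ 0.3 -0.5 -0.5] gap 0.0005
unit frame: s,lat -0.016 0.0121 q6 [-1.300e-02  1.870e-01 -2.900e-02  1.358e+00  1.000e-03  2.849e+00]
axes [[-0.002, 0.001, -1.0], [0.961, 0.275, -0.002], [0.275, -0.961, -0.001]]
rotvec deg [ 0.54 -0.08  0.12] shift tool(target axes) [ 0.1035 -0.0121  0.0121] shift tool(cur axes) [ 0.1035 -0.012   0.0121]
```

View pics/scene1.png

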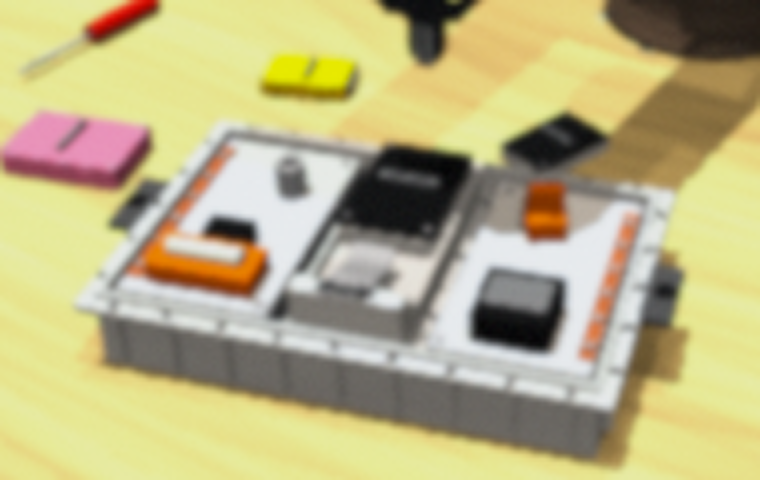

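View pics/top1.png

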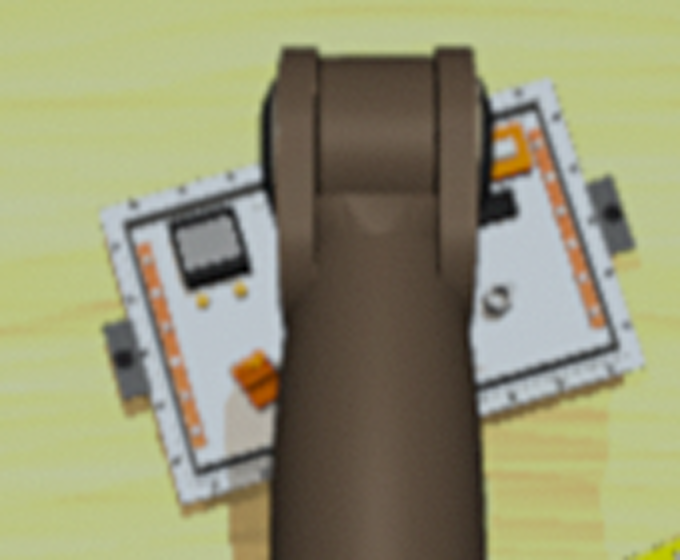

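The fingertips (scene crop pixel 425,55) hover above the unit and the plug, socket and unit haven't moved. Next I correct the overshoot and descend.

send_rows --pt "0.5 0 0 0.02 -0.012 0.012 0" --pt "0 0 0 0.025 0 0 0" --pt "0 0 0 0.02 0 0 0" --pt "0 0 0 0 0 0 0" --pt "0 0 0 0 0 0 0"

```text
t: 2.2
position: [0.543, -0.0311, 0.1419]
orientation: [0.561, 0.432, 0.559, -0.431]
contact_force: [0.7, -0.5, 0.7]
finger_gap: 0.0003
```

Run:
```python
from go import *
show([.547,-.022,.1],-1)
```

```text
t 2.2 p [ 0.543  -0.0311  0.1419] F [ 0.7 -0.5  0.7] gap 0.0003
unit frame: s,lat -0.0343 -0.0077 q6 [-5.600e-02  1.730e-01 -1.800e-01  1.215e+00 -1.000e-03  2.827e+00]
axes [[0.003, -0.002, -1.0], [0.967, 0.256, 0.002], [0.256, -0.967, 0.002]]
rotvec deg [-0.63  0.12 -0.13] shift tool(target axes) [ 0.0419  0.0063 -0.0077] shift tool(cur axes) [ 0.0419  0.0061 -0.0078]
```

send_rows --pt "-0.4 0 0 0.01 0.004 -0.005 0" --pt "0 0 0 0.01 0 0 0" --pt "0 0 0 0 0 0 0" --pt "0 0 0 0 0 0 0"

```text
t: 2.6
position: [0.547, -0.0259, 0.1238]
orientation: [0.564, 0.431, 0.559, -0.429]
contact_force: [1.0, 0.2, 0.5]
finger_gap: -0.0001
```

Run:
```python
from go import *
show([.547,-.022,.1],-1)
from bench import camera
import cv2
for n,(r,c) in {"scene":((170,250),(170,290))}.items():
    k=camera(n);f=k["frame"][r[0]:r[1],c[0]:c[1],::-1]
    cv2.imwrite(f"pics/{n}2.png",cv2.resize(f,None,fx=6,fy=6,interpolation=cv2.INTER_CUBIC))
```

```text
t 2.6 p [ 0.547  -0.0259  0.1238] F [1.  0.2 0.5] gap -0.0001
unit frame: s,lat -0.0291 -0.0038 q6 [-4.700e-02  1.830e-01 -2.090e-01  1.172e+00 -1.000e-03  2.830e+00]
axes [[0.008, -0.002, -1.0], [0.965, 0.261, 0.007], [0.261, -0.965, 0.004]]
rotvec deg [-0.29  0.22 -0.39] shift tool(target axes) [ 0.0238  0.0011 -0.0038] shift tool(cur axes) [ 0.0238  0.0009 -0.0039]
```

View pics/scene2.png

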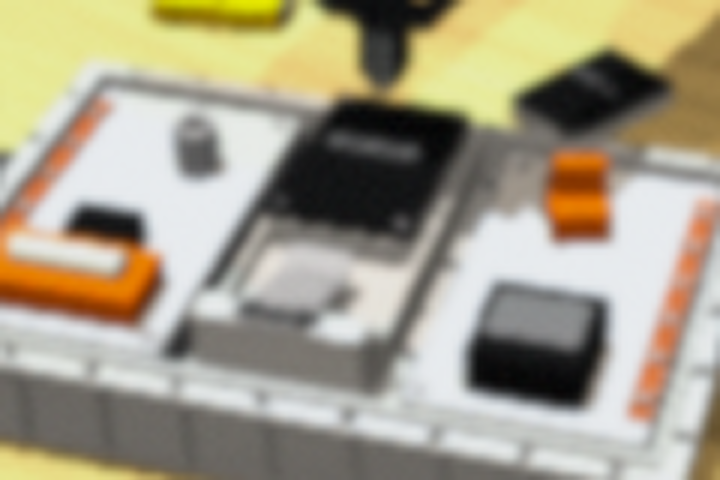

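The fingertip end is at crop (385,88), 30 mm above the unit. The ridge centre is at (375,147). I'll cross-check the ridge position before contact.

Run:
```python
from h import *; from go import *; import pickle
d=pickle.load(open("cams0.pkl","rb"))
for n,p in (("scene",[170+375.5/6-.5,170+145.5/6-.5]),("top",[190+382.5/5-.5,115+340.5/5-.5])):
    w=ray(d[n],p,.098);print(n,w.round(4),"s",((w-U0)@ux).round(4),"lat",((w-U0)@uy).round(4))
s=read_state()
q=proj(d["scene"],np.array(s["position"]));print("tip in crop2",(q+.5-170)*6)
```

```text
scene [ 0.5694 -0.0176  0.098 ] s -0.0052 lat -0.0018
top [ 0.5721 -0.0172  0.098 ] s -0.0025 lat -0.0021
tip in crop2 [384.60602686  83.27436555]
```

send_rows --pt "0 0 -0.3 0.012 0.001 -0.002 0" --pt "0 0 0 0.01 0 0 0" --pt "0 0 0 0 0 0 0" --pt "0 0 0 0 0 0 0"

```text
t: 3.05
position: [0.5476, -0.0232, 0.0997]
orientation: [0.563, 0.429, 0.561, -0.43]
contact_force: [-0.9, 0.2, 0.4]
finger_gap: -0.0002
```

Run:
```python
from go import *
show([.547,-.022,.093],-1)
```

```text
t 3.05 p [ 0.5476 -0.0232  0.0997] F [-0.9  0.2  0.4] gap -0.0002
unit frame: s,lat -0.0277 -0.0014 q6 [-0.041  0.199 -0.242  1.127 -0.003  2.836]
axes [[0.002, -0.003, -1.0], [0.965, 0.262, 0.001], [0.262, -0.965, 0.004]]
rotvec deg [-0.25  0.21 -0.04] shift tool(target axes) [ 0.0067 -0.0003 -0.0013] shift tool(cur axes) [ 0.0067 -0.0003 -0.0014]
```

send_rows --pt "0 0 0 0.004 0 0 0" --pt "0 0 0 0.003 0 0 0" --pt "0 0 0 0.003 0 0 0"

```text
t: 3.35
position: [0.5481, -0.0233, 0.0902]
orientation: [0.563, 0.429, 0.56, -0.43]
contact_force: [-2.4, -0.5, 8.0]
finger_gap: -0.0001
```

send_rows --pt "0 0 0 0.004 0 0 0" --pt "0 0 0 0.004 0 0 0" --pt "0 0 0 0.004 0 0 0"

```text
t: 3.65
position: [0.5509, -0.0236, 0.0858]
orientation: [0.566, 0.431, 0.557, -0.428]
contact_force: [-8.2, -0.2, 30.9]
finger_gap: -0.0003
```

Run:
```python
from go import *
show([.547,-.022,.086],-1)
```

```text
t 3.65 p [ 0.5509 -0.0236  0.0858] F [-8.2 -0.2 30.9] gap -0.0003
unit frame: s,lat -0.0247 -0.0027 q6 [-0.041  0.203 -0.269  1.085 -0.003  2.835]
axes [[0.013, -0.004, -1.0], [0.965, 0.262, 0.012], [0.262, -0.965, 0.007]]
rotvec deg [-0.26  0.42 -0.67] shift tool(target axes) [-0.0002 -0.0033 -0.0026] shift tool(cur axes) [-0.0002 -0.0033 -0.0026]
```

send_rows --pt "0 0.2 -0.6 0.005 0 0 0" --pt "0 0 0 0.005 0.004 -0.001 0" --pt "0 0 0 0.005 0.004 0 0"

```text
t: 3.95
position: [0.5646, -0.0215, 0.0859]
orientation: [0.569, 0.433, 0.554, -0.426]
contact_force: [-9.4, 2.8, 29.3]
finger_gap: -0.0001
```

Run:
```python
from go import *
show([.547,-.022,.086],-1)
```

```text
t 3.95 p [ 0.5646 -0.0215  0.0859] F [-9.4  2.8 29.3] gap -0.0001
unit frame: s,lat -0.011 -0.0042 q6 [-0.036  0.22  -0.249  1.079 -0.004  2.841]
axes [[0.024, -0.005, -1.0], [0.965, 0.262, 0.021], [0.261, -0.965, 0.011]]
rotvec deg [-0.29  0.65 -1.23] shift tool(target axes) [-0.0001 -0.017  -0.0042] shift tool(cur axes) [-0.0005 -0.0171 -0.0041]
```

```bash
cat > look.py <<'E'
import sys,cv2
from bench import camera
from go import *
n=sys.argv[1]
show([.547,-.022,.086],-1)
k=camera("scene");f=k["frame"][170:250,170:290,::-1]
cv2.imwrite(f"pics/scene{n}.png",cv2.resize(f,None,fx=6,fy=6,interpolation=cv2.INTER_CUBIC))
E
python3 look.py 3
```

```text
t 3.95 p [ 0.5646 -0.0215  0.0859] F [-9.4  2.8 29.3] gap -0.0001
unit frame: s,lat -0.011 -0.0042 q6 [-0.036  0.22  -0.249  1.079 -0.004  2.841]
axes [[0.024, -0.005, -1.0], [0.965, 0.262, 0.021], [0.261, -0.965, 0.011]]
rotvec deg [-0.29  0.65 -1.23] shift tool(target axes) [-0.0001 -0.017  -0.0042] shift tool(cur axes) [-0.0005 -0.0171 -0.0041]
```

View pics/scene3.png

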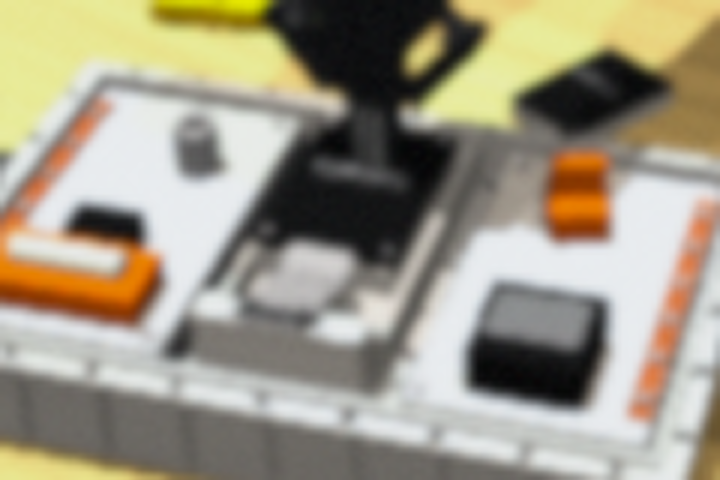

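Run:
```python
from h import *; from go import *; import pickle
d=pickle.load(open("cams0.pkl","rb"))
w=ray(d["scene"],[170+360.5/6-.5,170+171/6-.5],.0915);print(w.round(4),"s",((w-U0)@ux).round(4),"lat",((w-U0)@uy).round(4))
```

```text
[ 0.5865 -0.0163  0.0915] s 0.0116 lat -0.0051
```

send_rows --pt "-0.2 0.5 -1.5 0.006 0.004 -0.002 0" --pt "0 0.3 -1 0.006 0.004 -0.001 0" --pt "0 0.2 -1 0.006 0.004 -0.001 0"

```text
t: 4.3
position: [0.582, -0.0166, 0.0858]
orientation: [0.559, 0.423, 0.565, -0.435]
contact_force: [-13.1, -1.9, 35.5]
finger_gap: 0.0002
```

```bash
python3 look.py 4
```

```text
t 4.3 p [ 0.582  -0.0166  0.0858] F [-13.1  -1.9  35.5] gap 0.0002
unit frame: s,lat 0.0071 -0.0041 q6 [-0.023  0.283 -0.167  1.137 -0.01   2.852]
axes [[-0.016, -0.01, -1.0], [0.965, 0.263, -0.018], [0.263, -0.965, 0.005]]
rotvec deg [-0.18  0.28  1.05] shift tool(target axes) [-0.0002 -0.0352 -0.0041] shift tool(cur axes) [ 0.0004 -0.0352 -0.004 ]
```

View pics/scene4.png

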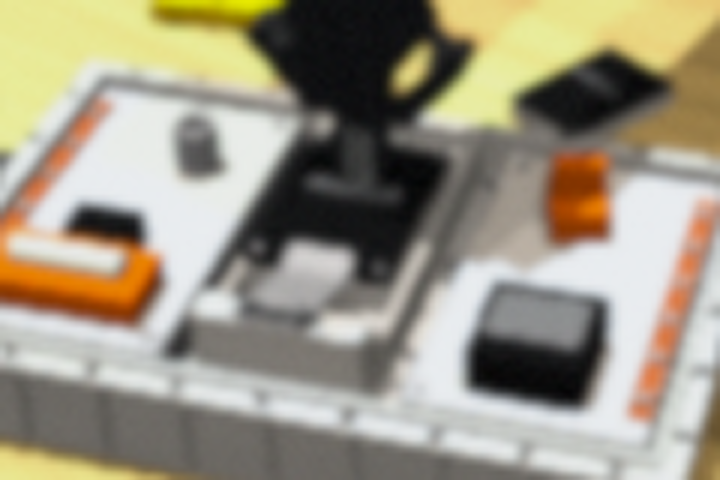

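The nose is passing under the leaf and the ridge is now at crop (350,188). The unit is still right down, with z at 0.0858 under 35 N.

send_rows --pt "-0.2 0.3 0.6 0.006 0.004 -0.001 0" --pt "0 0.1 0 0.006 0.004 -0.001 0" --pt "0 0.1 0 0.006 0.004 -0.001 0"

```text
t: 4.65
position: [0.5921, -0.0141, 0.0858]
orientation: [0.564, 0.427, 0.561, -0.43]
contact_force: [-23.0, -4.2, 42.9]
finger_gap: 0.0001
```

```bash
python3 look.py 5
```

```text
t 4.65 p [ 0.5921 -0.0141  0.0858] F [-23.   -4.2  42.9] gap 0.0001
unit frame: s,lat 0.0176 -0.0044 q6 [-0.02   0.287 -0.161  1.122 -0.007  2.853]
axes [[0.001, -0.007, -1.0], [0.964, 0.265, -0.001], [0.265, -0.964, 0.007]]
rotvec deg [-0.09  0.39  0.06] shift tool(target axes) [-0.0002 -0.0456 -0.0044] shift tool(cur axes) [-0.0002 -0.0456 -0.0043]
```

View pics/scene5.png

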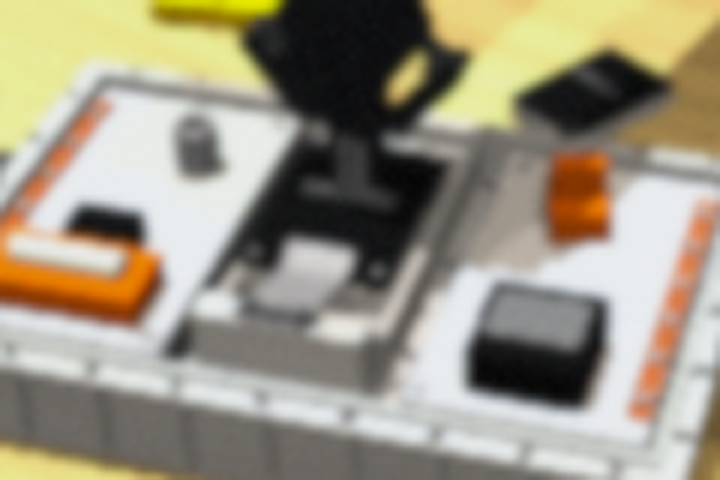

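Run:
```python
from h import *; from go import *; import pickle
d=pickle.load(open("cams0.pkl","rb"))
for p in ((350,188),(348,192)):
  w=ray(d["scene"],[170+(p[0]+.5)/6-.5,170+p[1]/6-.5],.0915);print(w.round(4),"s",((w-U0)@ux).round(4),"lat",((w-U0)@uy).round(4))
```

```text
[ 0.6026 -0.012   0.0915] s 0.0282 lat -0.0052
[ 0.6062 -0.0108  0.0915] s 0.032 lat -0.005
```

The fingers have slid up to the ridge after about 36 mm of travel and now push by it. The leaf is the likely source of the extra resistance. I continue pressed, with a bit more forward drive.

send_rows --pt "0 0.3 0 0.006 0.006 -0.001 0" --pt "0 0.1 -0.3 0.006 0.006 -0.001 0" --pt "0 0.1 -0.3 0.006 0.006 -0.001 0"

```text
t: 5.0
position: [0.6051, -0.0104, 0.0858]
orientation: [0.562, 0.426, 0.561, -0.433]
contact_force: [-16.4, -3.2, 36.8]
finger_gap: -0.0
```

```bash
python3 look.py 6
```

```text
t 5.0 p [ 0.6051 -0.0104  0.0858] F [-16.4  -3.2  36.8] gap -0.0
unit frame: s,lat 0.0311 -0.0043 q6 [-0.013  0.315 -0.123  1.137 -0.009  2.864]
axes [[-0.005, -0.009, -1.0], [0.965, 0.262, -0.007], [0.262, -0.965, 0.008]]
rotvec deg [-0.24  0.44  0.39] shift tool(target axes) [-0.0002 -0.0591 -0.0043] shift tool(cur axes) [ 0.0002 -0.0591 -0.004 ]
```

View pics/scene6.png

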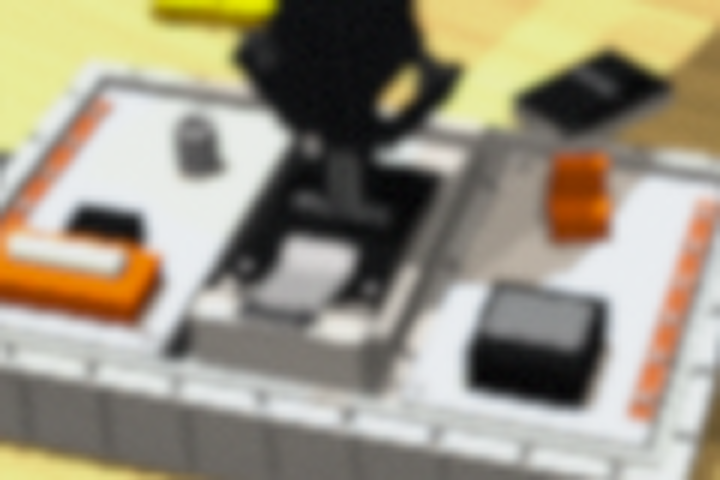

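send_rows --pt "0 0.3 0.2 0.006 0.006 -0.001 0" --pt "0 0.1 -0.2 0.006 0.006 -0.001 0" --pt "0 0.1 -0.2 0.006 0.006 -0.001 0"

```text
t: 5.35
position: [0.6214, -0.0057, 0.0858]
orientation: [0.563, 0.428, 0.559, -0.432]
contact_force: [-23.6, -4.6, 37.0]
finger_gap: -0.0001
```

```bash
python3 look.py 7
```

```text
t 5.35 p [ 0.6214 -0.0057  0.0858] F [-23.6  -4.6  37. ] gap -0.0001
unit frame: s,lat 0.048 -0.0041 q6 [-0.005  0.34  -0.088  1.141 -0.008  2.873]
axes [[0.001, -0.008, -1.0], [0.965, 0.261, -0.001], [0.261, -0.965, 0.008]]
rotvec deg [-0.35  0.46  0.05] shift tool(target axes) [-0.0002 -0.076  -0.0041] shift tool(cur axes) [-0.0002 -0.0761 -0.0036]
```

View pics/scene7.png

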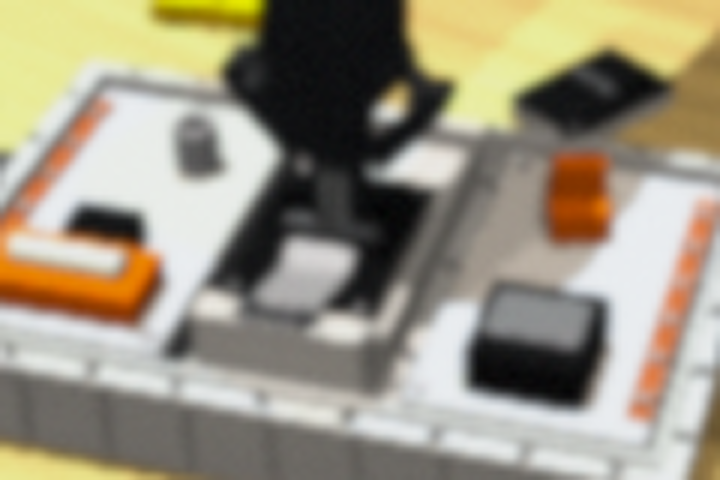

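send_rows --pt "0 0.3 -0.1 0.005 0.005 -0.001 0" --pt "0 0.1 -0.2 0.005 0.005 0 0"

```text
t: 5.6
position: [0.6214, -0.0057, 0.0858]
orientation: [0.559, 0.424, 0.563, -0.437]
contact_force: [-29.9, -2.1, 39.6]
finger_gap: 0.0002
```

```bash
python3 look.py 8
```

```text
t 5.6 p [ 0.6214 -0.0057  0.0858] F [-29.9  -2.1  39.6] gap 0.0002
unit frame: s,lat 0.0481 -0.0042 q6 [-0.004  0.354 -0.069  1.164 -0.01   2.876]
axes [[-0.016, -0.01, -1.0], [0.966, 0.259, -0.018], [0.259, -0.966, 0.006]]
rotvec deg [-0.46  0.33  1.04] shift tool(target axes) [-0.0002 -0.0761 -0.0042] shift tool(cur axes) [ 0.0011 -0.0761 -0.0036]
```

View pics/scene8.png

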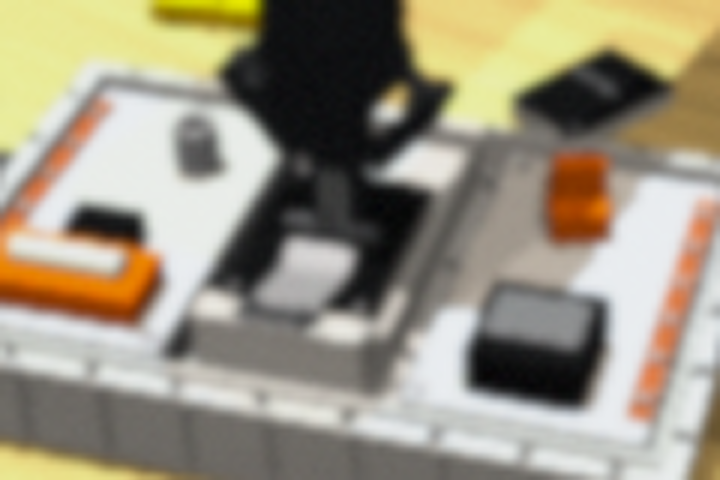

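The tip has stalled at s=0.048 while the horizontal force rises to 30 N, which suggests it is at the stop. One firmer push will confirm that before I release.

send_rows --pt "0.3 0.3 0.6 0.005 0.008 0 0" --pt "0 0 0.3 0.005 0.008 0 0"

```text
t: 5.85
position: [0.6215, -0.0057, 0.0858]
orientation: [0.555, 0.425, 0.564, -0.44]
contact_force: [-38.1, -5.0, 46.9]
finger_gap: 0.0001
```

```bash
python3 -c "
from go import *
show([.6214,-.0057,.15],-1)"
```

```text
t 5.85 p [ 0.6215 -0.0057  0.0858] F [-38.1  -5.   46.9] gap 0.0001
unit frame: s,lat 0.0481 -0.0042 q6 [-0.005  0.36  -0.061  1.173 -0.01   2.883]
axes [[-0.023, -0.009, -1.0], [0.968, 0.251, -0.024], [0.252, -0.968, 0.003]]
rotvec deg [-0.88  0.19  1.4 ] shift tool(target axes) [-0.0642 -0.0001 -0.    ] shift tool(cur axes) [-0.0642 -0.0017  0.0002]
```

send_rows --pt "0 0 0 0.001 0 0 0" --pt "0 0 0 0 0 0 0"

```text
t: 6.05
position: [0.6195, -0.0065, 0.0881]
orientation: [0.555, 0.425, 0.563, -0.44]
contact_force: [0.3, 0.8, -0.5]
finger_gap: -0.0003
```

Unloaded, and the tip is free of the unit. I back it straight up.

send_rows --pt "0 0 0 -0.008 -0.001 0 0" --pt "0 0 0 -0.02 -0.004 0 0" --pt "0 0 0 -0.03 -0.01 0 0" --pt "0 0 0 -0.03 -0.03 0 0" --pt "0 0 0 -0.02 -0.04 0.03 0"

```text
t: 6.55
position: [0.5502, -0.0514, 0.1953]
orientation: [0.555, 0.423, 0.566, -0.44]
contact_force: [0.2, -1.3, 0.6]
finger_gap: 0.0002
```

send_rows --pt "0 0 0 0 -0.04 0.04 0" --pt "0 0 0 0 -0.04 0.04 0" --pt "0 0 0 0 -0.04 0.04 0" --pt "0 0 0 0 -0.03 0.04 0" --pt "0 0 0 0 0 0 0"

```text
t: 7.05
position: [0.4548, -0.2357, 0.204]
orientation: [0.559, 0.424, 0.562, -0.438]
contact_force: [0.2, 0.3, 0.0]
finger_gap: -0.0003
```

Run:
```python
from go import *
show()
from bench import camera
import cv2,pickle
d={n:camera(n) for n in("top","scene")};pickle.dump(d,open("cams1.pkl","wb"))
f=d["top"]["frame"][115:235,190:335,::-1]
cv2.imwrite("pics/top9.png",cv2.resize(cv2.convertScaleAbs(f,alpha=1.5),None,fx=5,fy=5,interpolation=cv2.INTER_CUBIC))
f=d["scene"]["frame"][175:265,145:305,::-1]
cv2.imwrite("pics/scene9.png",cv2.resize(f,None,fx=5,fy=5,interpolation=cv2.INTER_CUBIC))
```

```text
t 7.05 p [ 0.4548 -0.2357  0.204 ] F [0.2 0.3 0. ] gap -0.0003
unit frame: s,lat -0.1738 -0.1815 q6 [-0.467  0.11  -0.117  1.352 -0.019  2.414]
axes [[-0.016, -0.013, -1.0], [0.966, 0.257, -0.019], [0.257, -0.966, 0.008]]
```

View pics/top9.png

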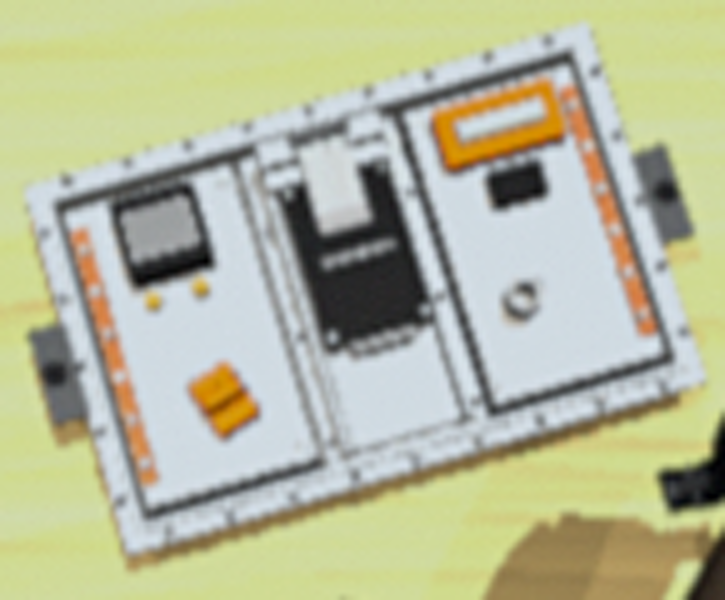

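View pics/scene9.png

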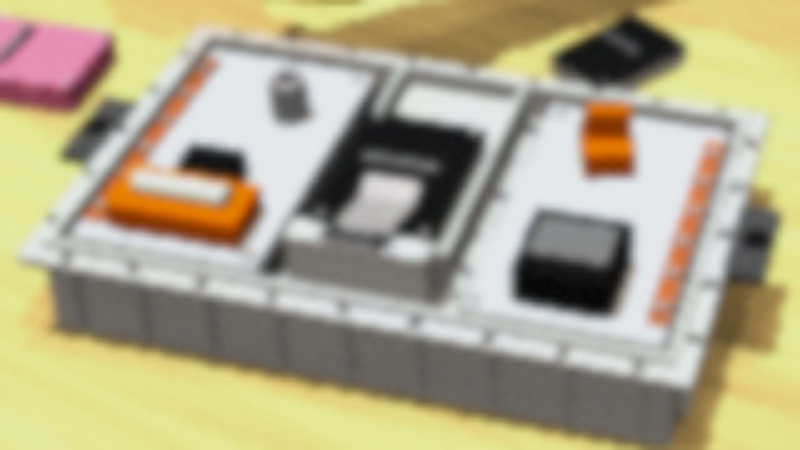

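The unit sits under the leaf. The ridge is at (360,253) in the top crop and the lip ends near (344,234), and the bystanders look unmoved. A numeric check follows before I hand in.

Run:
```python
from h import *; from go import *; import pickle,cv2
a=pickle.load(open("cams0.pkl","rb"));d=pickle.load(open("cams1.pkl","rb"))
tc=lambda u,v:[190+(u+.5)/5-.5,115+(v+.5)/5-.5]
sc=lambda u,v:[145+(u+.5)/5-.5,175+(v+.5)/5-.5]
for nm,cam,p,z in (("ridge top","top",tc(360,253),.091),("lip","top",tc(344,232),.095),("ridge scene","scene",sc(400,160),.091),("rear edge mid","top",tc(380,338),.086),("ridge0 scene","scene",sc(437,97),.098)):
    w=ray(d[cam],p,z);print(nm,w.round(4),"s",((w-U0)@ux).round(4),"lat",((w-U0)@uy).round(4))
for n in d:
    df=np.abs(a[n]["frame"].astype(int)-d[n]["frame"]).max(2)
    for nm,(x,y) in {"plug":(.0,0)}.items(): pass
    cv2.imwrite(f"pics/diff_{n}.png",np.clip(df*3,0,255).astype(np.uint8))
```

```text
ridge top [ 0.6355 -0.003   0.091 ] s 0.0623 lat -0.0053
lip [0.6496 0.0079 0.095 ] s 0.0789 lat 0.0014
ridge scene [ 0.6336 -0.0036  0.091 ] s 0.0603 lat -0.0054
rear edge mid [ 0.576 -0.016  0.086] s 0.0015 lat -0.002
ridge0 scene [ 0.5708 -0.0171  0.098 ] s -0.0038 lat -0.0016
```

View pics/diff_top.png

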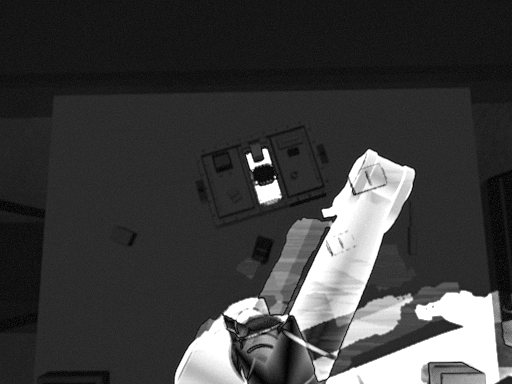

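```bash
python3 -c "
from bench import finish_job
print(finish_job())"
```

```text
the job is handed in; nothing more can be done
None
```

The control unit is seated: nose under the leaf, against the end stop, and held there with the gripper clear. I handed the job in about 7 s into the 35 s allowed.

- **Pressing:** I set the closed fingertips behind the thumb ridge and pressed the unit down. The tip settled at z = 0.0858 m, against an expected 0.086 m, under about 31 N. That was before the nose reached the leaf.
- **Sliding:** I kept 29–47 N on it for the whole slide. At first friction carried the unit along, then the fingers slid up to the ridge and pushed by it. It travelled about 65 mm.
- **Stop:** The tip stalled while the horizontal force rose to 38 N, which I took as the end stop. Then I unloaded and backed away.

**Last checks:**
- After release the ridge measured 60–62 mm along the slide in both cameras, matching the 62 mm expected from where the tip stalled, so the unit did not spring back.
- The wrist force read about zero after I backed away.
- In the top-view comparison only the unit had moved on the pack; the carton had not moved. The arm hid the pink and yellow look-alikes, and I did not separately check the driver.

**Disagreements:**
- The two cameras' first unit yaws differed (14.3° and 19.1°), so I used the pack flange's 15.45° instead.
- The ridge-to-lip gap measured about 17 mm instead of 20 mm, with the lip end read by eye, so I relied on the stall at the stop.

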